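# Scrape down the griddle with its drains capped

### The job

Clean down the cold griddle: first press all three drain caps fully shut so that no crust can get down the drains, then, keeping them shut, use the scraping block to push every loose piece of burnt crust off the plate into the crumb trough at its open end. When the plate is clear, pull all three drain caps up as far as they go for the rinse and stand the scraping block upright in the middle of its rubber mat. Leave the other kitchen things where they are.

Things in the scene. Friction and masses are not known exactly. Their poses are not given: they have to be found in the camera images.
- griddle: Cold countertop griddle, fixed, 270 mm (its x) by 410 mm (its y). Origin on the table under its middle. Its flat steel plate, 50 mm above the table, spans x -125..125, y -190..120 mm; upstands 10 mm thick rise 17 mm above the plate along both long sides (x = -130 and 130) and the y = -195 end. The +y end of the plate is an open edge at y = 120 mm; beyond it lies the crumb trough.
- plate (a point): Point on the plate's surface above the griddle's origin; axes as the griddle's.
- trough (a point): Middle of the crumb trough's floor, 15 mm above the table; axes as the griddle's. The trough is 250 mm (x) by 80 mm (y) inside, its floor 35 mm below the plate; its other three walls rise to 67 mm above the table.
- cap0 (a joint): Lift of drain cap 0 above its seat in m: 0 shut (pressed fully home), 0.030 fully pulled up. It slides stiffly straight up and down (about 6 N), stays where it is left and cannot come off.
- cap0_top (a point): Centre of the top of drain cap 0, at griddle x -80, y -150 mm; 50 mm above the plate when shut. The cap is a 52 mm steel disc 10 mm thick with a round black grip knob, 34 mm wide, from 28 mm below this point up to it.
- cap1 (a joint): Lift of drain cap 1 above its seat in m: 0 shut (pressed fully home), 0.030 fully pulled up. It slides stiffly straight up and down (about 6 N), stays where it is left and cannot come off.
- cap1_top (a point): Centre of the top of drain cap 1, at griddle x 0, y -150 mm; 50 mm above the plate when shut. The cap is a 52 mm steel disc 10 mm thick with a round black grip knob, 34 mm wide, from 28 mm below this point up to it.
- cap2 (a joint): Lift of drain cap 2 above its seat in m: 0 shut (pressed fully home), 0.030 fully pulled up. It slides stiffly straight up and down (about 6 N), stays where it is left and cannot come off.
- cap2_top (a point): Centre of the top of drain cap 2, at griddle x 80, y -150 mm; 50 mm above the plate when shut. The cap is a 52 mm steel disc 10 mm thick with a round black grip knob, 34 mm wide, from 28 mm below this point up to it.
- block: Griddle scraping block: a dark foot 90 mm (its x) by 54 mm (its y) by 26 mm high with a flat grey upright handle, 70 mm (x) by 22 mm (y), from 26 to 80 mm above the underside. Origin at the centre of the underside, z up. About 350 g.
- mat: The block's resting mat: fixed black rubber mat, 160 mm (x) by 100 mm (y), 5 mm thick, on the table to the left or the right of the griddle. Origin at the centre of its underside.
- crust0: Loose piece of burnt crust, about 36 x 32 mm, 14 mm thick, 15 g; origin at the centre of its underside. 5 to 8 of these pieces are there.
- crust1: Loose piece of burnt crust, about 36 x 32 mm, 14 mm thick, 15 g; origin at the centre of its underside. 5 to 8 of these pieces are there.
- crust2: Loose piece of burnt crust, about 36 x 32 mm, 14 mm thick, 15 g; origin at the centre of its underside. 5 to 8 of these pieces are there.
- crust3: Loose piece of burnt crust, about 36 x 32 mm, 14 mm thick, 15 g; origin at the centre of its underside. 5 to 8 of these pieces are there.
- crust4: Loose piece of burnt crust, about 36 x 32 mm, 14 mm thick, 15 g; origin at the centre of its underside. 5 to 8 of these pieces are there.
- crust5: Loose piece of burnt crust, about 36 x 32 mm, 14 mm thick, 15 g; origin at the centre of its underside. 5 to 8 of these pieces are there.
- crust6: Loose piece of burnt crust, about 36 x 32 mm, 14 mm thick, 15 g; origin at the centre of its underside. 5 to 8 of these pieces are there.
- crust7: Loose piece of burnt crust, about 36 x 32 mm, 14 mm thick, 15 g; origin at the centre of its underside. 5 to 8 of these pieces are there.
- pan: Bystander: open steel pan, 170 x 100 x 65 mm; loose, to be left alone. Origin at the centre of its underside.
- sauce: Bystander: white sauce bottle, 60 mm wide, 190 mm tall; loose, to be left alone. Origin at the centre of its underside.
- shaker: Bystander: steel shaker jar, 56 mm wide, 90 mm tall; loose, to be left alone. Origin at the centre of its underside.
- mill: Bystander: wooden pepper mill, 56 mm wide, 165 mm tall; loose, to be left alone. Origin at the centre of its underside.
- bowl: Bystander: steel bowl, 90 mm wide, 45 mm tall; loose, to be left alone. Origin at the centre of its underside.

How it is judged:
On the way, in this order (a step that is already met when the one before it is completed fails the run):
1. all three drain caps are pressed fully shut (within 4 mm), the crust not yet cleared (value of joint each of cap0, cap1, cap2 below 0.004 m), for 0.2 s.
2. the scraping block pushes crust, the caps being shut (all of step 1 and (contact force between block and crust0 above 0.05 N or contact force between block and crust1 above 0.05 N or contact force between block and crust2 above 0.05 N or contact force between block and crust3 above 0.05 N or contact force between block and crust4 above 0.05 N or contact force between block and crust5 above 0.05 N or contact force between block and crust6 above 0.05 N or contact force between block and crust7 above 0.05 N)).
3. every piece of crust lies in the trough while the caps are still shut (all of step 1 and x of crust0 in the frame of trough between -0.129 and 0.129 m and y of each of crust0, crust1, crust2, crust3, crust4, crust5, crust6, crust7 in the frame of trough below 0.044 m and z of each of crust0, crust1, crust2, crust3, crust4, crust5, crust6, crust7 in the frame of trough above -0.01 m and ((y of crust0 in the frame of trough above -0.046 m and z of crust0 in the frame of trough below 0.031 m) or (y of crust0 in the frame of trough above -0.034 m and z of crust0 in the frame of trough below 0.055 m)) and x of crust1 in the frame of trough between -0.129 and 0.129 m and ((y of crust1 in the frame of trough above -0.046 m and z of crust1 in the frame of trough below 0.031 m) or (y of crust1 in the frame of trough above -0.034 m and z of crust1 in the frame of trough below 0.055 m)) and x of crust2 in the frame of trough between -0.129 and 0.129 m and ((y of crust2 in the frame of trough above -0.046 m and z of crust2 in the frame of trough below 0.031 m) or (y of crust2 in the frame of trough above -0.034 m and z of crust2 in the frame of trough below 0.055 m)) and x of crust3 in the frame of trough between -0.129 and 0.129 m and ((y of crust3 in the frame of trough above -0.046 m and z of crust3 in the frame of trough below 0.031 m) or (y of crust3 in the frame of trough above -0.034 m and z of crust3 in the frame of trough below 0.055 m)) and x of crust4 in the frame of trough between -0.129 and 0.129 m and ((y of crust4 in the frame of trough above -0.046 m and z of crust4 in the frame of trough below 0.031 m) or (y of crust4 in the frame of trough above -0.034 m and z of crust4 in the frame of trough below 0.055 m)) and x of crust5 in the frame of trough between -0.129 and 0.129 m and ((y of crust5 in the frame of trough above -0.046 m and z of crust5 in the frame of trough below 0.031 m) or (y of crust5 in the frame of trough above -0.034 m and z of crust5 in the frame of trough below 0.055 m)) and x of crust6 in the frame of trough between -0.129 and 0.129 m and ((y of crust6 in the frame of trough above -0.046 m and z of crust6 in the frame of trough below 0.031 m) or (y of crust6 in the frame of trough above -0.034 m and z of crust6 in the frame of trough below 0.055 m)) and x of crust7 in the frame of trough between -0.129 and 0.129 m and ((y of crust7 in the frame of trough above -0.046 m and z of crust7 in the frame of trough below 0.031 m) or (y of crust7 in the frame of trough above -0.034 m and z of crust7 in the frame of trough below 0.055 m))), for 0.2 s.
4. all three drain caps are pulled up (by more than 22 of their 30 mm) (value of joint each of cap0, cap1, cap2 above 0.022 m), for 0.2 s.
At the end, for the whole second after the job is handed in: All three drain caps up by more than 22 mm; every piece of crust down in the trough (none left on the plate or hung on its edge); the scraping block released, upright (within 0.12 rad) and at rest on its mat, its centre within 35 mm of the mat's (all of step 4 and x of crust0 in the frame of trough between -0.129 and 0.129 m and y of each of crust0, crust1, crust2, crust3, crust4, crust5, crust6, crust7 in the frame of trough below 0.044 m and z of each of crust0, crust1, crust2, crust3, crust4, crust5, crust6, crust7 in the frame of trough above -0.01 m and ((y of crust0 in the frame of trough above -0.046 m and z of crust0 in the frame of trough below 0.031 m) or (y of crust0 in the frame of trough above -0.034 m and z of crust0 in the frame of trough below 0.055 m)) and x of crust1 in the frame of trough between -0.129 and 0.129 m and ((y of crust1 in the frame of trough above -0.046 m and z of crust1 in the frame of trough below 0.031 m) or (y of crust1 in the frame of trough above -0.034 m and z of crust1 in the frame of trough below 0.055 m)) and x of crust2 in the frame of trough between -0.129 and 0.129 m and ((y of crust2 in the frame of trough above -0.046 m and z of crust2 in the frame of trough below 0.031 m) or (y of crust2 in the frame of trough above -0.034 m and z of crust2 in the frame of trough below 0.055 m)) and x of crust3 in the frame of trough between -0.129 and 0.129 m and ((y of crust3 in the frame of trough above -0.046 m and z of crust3 in the frame of trough below 0.031 m) or (y of crust3 in the frame of trough above -0.034 m and z of crust3 in the frame of trough below 0.055 m)) and x of crust4 in the frame of trough between -0.129 and 0.129 m and ((y of crust4 in the frame of trough above -0.046 m and z of crust4 in the frame of trough below 0.031 m) or (y of crust4 in the frame of trough above -0.034 m and z of crust4 in the frame of trough below 0.055 m)) and x of crust5 in the frame of trough between -0.129 and 0.129 m and ((y of crust5 in the frame of trough above -0.046 m and z of crust5 in the frame of trough below 0.031 m) or (y of crust5 in the frame of trough above -0.034 m and z of crust5 in the frame of trough below 0.055 m)) and x of crust6 in the frame of trough between -0.129 and 0.129 m and ((y of crust6 in the frame of trough above -0.046 m and z of crust6 in the frame of trough below 0.031 m) or (y of crust6 in the frame of trough above -0.034 m and z of crust6 in the frame of trough below 0.055 m)) and x of crust7 in the frame of trough between -0.129 and 0.129 m and ((y of crust7 in the frame of trough above -0.046 m and z of crust7 in the frame of trough below 0.031 m) or (y of crust7 in the frame of trough above -0.034 m and z of crust7 in the frame of trough below 0.055 m)) and horizontal distance between block and mat below 0.035 m and angle between block's own z axis and vertical below 0.12 rad and height (world z) of block between 0.002 and 0.01 m and linear speed of block below 0.02 m/s); the robot touches nothing.
It fails at once if the pan is shoved more than 40 mm (distance of pan from where it was at the start of the episode above 0.04 m).
It fails at once if the sauce is shoved more than 40 mm (distance of sauce from where it was at the start of the episode above 0.04 m).
It fails at once if the shaker is shoved more than 40 mm (distance of shaker from where it was at the start of the episode above 0.04 m).
It fails at once if the mill is shoved more than 40 mm (distance of mill from where it was at the start of the episode above 0.04 m).
It fails at once if the bowl is shoved more than 40 mm (distance of bowl from where it was at the start of the episode above 0.04 m).
Of crust0, crust1, crust2, crust3, crust4, crust5, crust6, crust7 only 5 to 8 are there at a start; the rules pass over those that are not, and their reading is None.
At some moment in a run one of block, crust2, crust3, crust4 may be knocked a few centimetres aside while the robot is not near it.
Once in a run the grip may slacken for a moment while it holds something.
It also fails if it takes over 210 s, if anything falls off the work surface, if the arm or the gripper's body presses on something with over 40 N, if the wrist force passes 120 N, or if a joint passes its speed limit or range.

### The arm

A 7-joint arm with a two-finger parallel gripper is mounted at the origin on the work surface. World frame = base frame: x ahead of the robot, y to its left, z up, the work surface at z = 0. Lengths are in m, angles in rad, forces in N, time in s.
With the tool pointing down it reaches from about 0.4 to 0.85 m from the base axis. Payload 10.4 kg.
Tool frame: the origin (TCP) lies at the very end of the fingers, on their centre line; the grasp point (between the pads) lies 19 mm behind it; z points along the fingers, y is the line along which they close (so a half turn about z gives the same grasp; the last joint's range is limited). The gripper opens to 87 mm and grips with 3 to 60 N. Pads are 19 mm wide; open, the fingers measure 117 mm over their backs; the gripper's body (75 mm by 190 mm) begins 51 mm behind the grasp point.
Start: joints at [1.261, 0.332, -0.065, 1.46, 0.022, 1.35, -0.088], TCP at [0.177, -0.599, 0.223] pointing down, gripper open.
Joint ranges: [-2.6, 2.6], [-0.5, 2.12], [-1.47, 1.34], [0.16, 2.42], [-1.27, 4.41], [0.06, 2.06], [-2.6, 2.6]. Speed limits (rad/s): [2.22, 2.22, 2.79, 2.79, 3.14, 3.14, 3.14].

### API

Orientations are given as a unit quaternion [x, y, z, w].
In Python, from bench import * gives the robot as it stands.
- The arm moves only by the tool carry_out, never from a script. Its argument "deltas" is a list of rows, each an object with "hand": the finger opening in mm, from 0 to 87; "dp": the shift along the tool's x, y, z each as a share of 250 mm, from -1 to 1, a list of three; "spin": the turn about the tool's z as a share of pi rad, from -1 to 1. In form: [{"hand": hand, "dp": [dx, dy, dz], "spin": spin}, ...]. A call has 1 to 20 rows; each row is the pose to reach, as a shift and turn from the pose commanded when the call began, along the tool's axes at that moment, turning the shorter way round; what a row does not reach only later rows make up. A row lasts 1/10 s, in which the tool goes at most 50 mm and 8.59 degrees, less where a joint would pass 70% of its speed; a pose out of reach is approached as far as the arm can. A call with a number of a shift or a turn outside -1 to 1 is refused whole. A call with a gripper value outside its range is refused whole. The fingers move at their own pace and stop on an object; "force" is the grip in N (left out, the last holds). Time passes only in rows, so rows that repeat a pose let the fingers close. It gives the time, the measured TCP pose, the force, the opening and the grip force at its end, in the units of the state.
- read_state(): the state, without advancing time (a new reading comes with each control period).
- camera(name): name is "scene" or "top"; returns the picture (384x512x3 uint8, red, green, blue); there is no depth.
- get_calibration(name): a dict with "fx", "fy", "cx", "cy" (pixels), "R" (3x3) and "t" (3): a world point X has camera coordinates R X + t. Camera axes: x right, y down, z forward; pixel columns grow to the right and rows downward; lengths in m; the calibration is good to about 2 mm. A picture is of the moment at which its call begins. get_calibration takes no time and is no camera call.
- close_job(): hands the job in; it is judged then, once.
The state is a dict: "time": time; "joint_positions": joint angles; "joint_vel": joint speeds; "joint_torque": joint torques, N m; "ee_pos": TCP position; "eef_rot": TCP orientation; "ft_force": force on the tool from outside, world axes, zero at the start; "torque": the same for the moment, N m; "width": finger opening in m; "grip_force": force on a finger pad.
Only numpy, scipy, OpenCV 4.12 (cv2) and the standard library are available. Lean on these libraries where they do the work, as an engineer would, in place of code of your own. Each camera call takes 0.05 s, during which the arm holds its last target. There are 200 camera calls.

## Working session

There is one attempt and no reset: what is moved stays moved. The work goes in short steps, Python scripts to look and compute and a tool call to move; the robot and the scene stay as the last step left them, time stands still between calls to the robot, and variables do not carry over. Pictures are saved under pics/ and viewed, at most 14 in all, crops included, and the job is handed in when it is done.

Besides the shell and the picture viewer there is one more tool, called after "Call:" in YAML: its name, and indented under it one key for each argument. carry_out: Moves the arm, as the interface text tells. Its arguments: {"type":"object","properties":{"deltas":{"type":"array","items":{"type":"object","properties":{"hand":{"type":"number"},"dp":{"type":"array","items":{"type":"number","minimum":-1,"maximum":1}},"spin":{"type":"number","minimum":-1,"maximum":1}}}},"force":{"type":"number"}},"required":["deltas"]}

```bash
ls; mkdir -p pics; python3 - <<'E'
from bench import *
import cv2
for n in ("scene","top"):
    im=camera(n); cv2.imwrite(f"pics/{n}0.png",im[...,::-1]); c=get_calibration(n); print(n,c)
s=read_state(); print(s)
E
```

```text
pics
scene {'fx': 474.1980110767506, 'fy': 474.1980110767506, 'cx': 253.41669810120558, 'cy': 187.34535730130264, 'R': array([[ 0.42574198,  0.90473146,  0.01430909],
       [ 0.6070399 , -0.27385794, -0.74599222],
       [-0.67100397,  0.3262864 , -0.66580092]]), 't': array([-0.25008128, -0.25501481,  1.69572027])}
top {'fx': 351.5160603211836, 'fy': 351.5160603211836, 'cx': 253.87770609227204, 'cy': 191.00742213578144, 'R': array([[-0.00364112, -0.99999235,  0.00143073],
       [-0.99627611,  0.00350433, -0.08614888],
       [ 0.0861432 , -0.00173908, -0.99628125]]), 't': array([-0.01087138,  0.55884413,  1.01738319])}
{'time': 0.1, 'joint_positions': array([ 1.26139642,  0.33278291, -0.06469982,  1.46084504,  0.02160287,
        1.34988045, -0.08850246]), 'joint_vel': array([-7.84292579e-05, -2.15689133e-03, -7.06813382e-04, -8.08775238e-04,
        9.23026420e-04,  8.19219047e-04,  3.00997767e-04]), 'joint_torque': array([ 2.23573625e-03, -6.24547291e+01,  2.51566985e-02, -3.90713954e+01,
       -6.14134711e-02,  3.65851494e-02,  7.49760761e-05]), 'ee_pos': array([ 0.17670458, -0.59915189,  0.22185545]), 'eef_rot': array([ 9.89734438e-01,  1.42917352e-01, -1.15478408e-04, -5.99102057e-04]), 'ft_force': array([ 0.44858834, -0.19604101,  0.01168016]), 'torque': array([ 0.03177362, -0.03561252,  0.07896825]), 'grip_force': 0.0, 'width': 0.08700371145490693}
```

View pics/scene0.png

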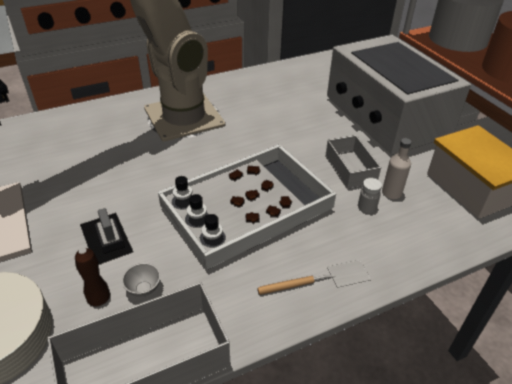

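View pics/top0.png

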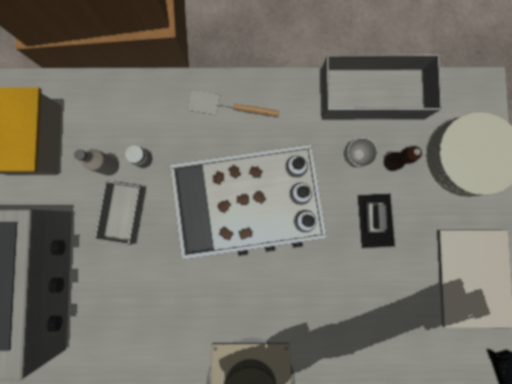

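Top view: trough on the left (x≈195), caps at about (297,166), (302,193), (306,221), eight crusts between x 218 and 260, and the block standing on its mat at (376,218). I'll zoom in to get the geometry.

```bash
cat > h.py <<'E'
from bench import *
import cv2, numpy as np
def ray(n,u,v):
    c=get_calibration(n); R=np.array(c["R"]); d=R.T@np.array([(u-c["cx"])/c["fx"],(v-c["cy"])/c["fy"],1]); return -R.T@c["t"],d
def onz(n,u,v,z):
    o,d=ray(n,u,v); return o+d*(z-o[2])/d[2]
def proj(n,X):
    c=get_calibration(n); p=np.array(c["R"])@X+c["t"]; return np.array([c["fx"]*p[0]/p[2]+c["cx"],c["fy"]*p[1]/p[2]+c["cy"]])
def tri(a,b):  # pixel in scene, top
    (o1,d1),(o2,d2)=ray("scene",*a),ray("top",*b)
    t=np.linalg.lstsq(np.c_[d1,-d2],o2-o1,rcond=None)[0]; p,q=o1+t[0]*d1,o2+t[1]*d2
    return (p+q)/2,np.linalg.norm(p-q)
def crop(n,x0,y0,x1,y1,k,f):
    im=camera(n)[y0:y1,x0:x1,::-1]; cv2.imwrite(f"pics/{f}.png",cv2.resize(im,None,fx=k,fy=k,interpolation=cv2.INTER_CUBIC))
def crusts(im):
    h=im.astype(int); m=((h[...,0]-h[...,2]>18)&(h[...,0]<140)).astype(np.uint8); m[:, :160]=0;m[:,330:]=0;m[:140]=0;m[270:]=0
    n,l,s,c=cv2.connectedComponentsWithStats(m); return [(c[i],s[i,4]) for i in range(1,n) if s[i,4]>15]
E
python3 - <<'E'
from h import *
crop("top",165,135,405,265,3.3,"topz"); crop("scene",70,140,340,270,2.9,"scz")
for c,a in crusts(camera("top")): print(c.round(1),a,onz("top",*c,0.064).round(4))
E
```

```text
[234.1 171.3] 70 [0.6122 0.0436 0.064 ]
[255.2 171.8] 74 [ 0.6104 -0.0169  0.064 ]
[218.  177.4] 76 [0.5948 0.0895 0.064 ]
[258.8 196.7] 77 [ 0.5392 -0.0269  0.064 ]
[242.9 199.3] 78 [0.5317 0.0185 0.064 ]
[223.4 205.8] 78 [0.5134 0.0739 0.064 ]
[225.5 233.1] 74 [0.4365 0.0676 0.064 ]
[245.2 233. ] 70 [0.4365 0.0122 0.064 ]
```

View pics/topz.png

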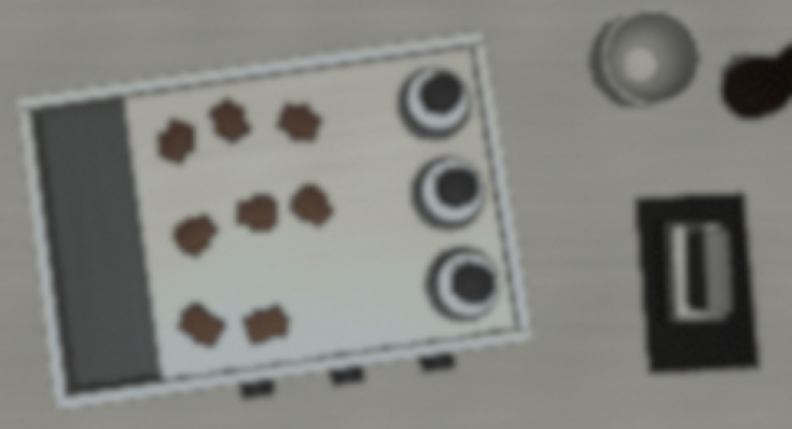

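View pics/scz.png

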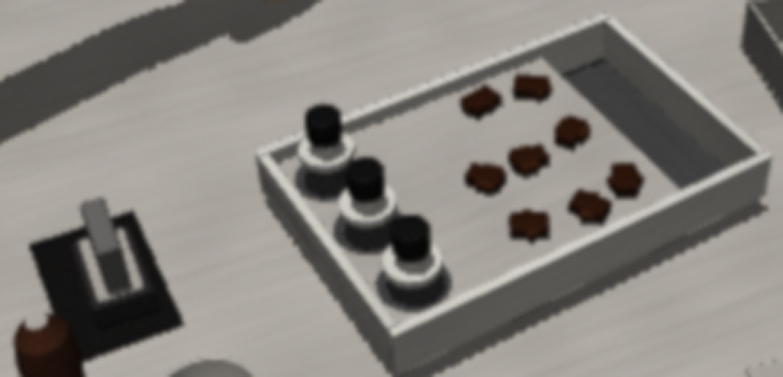

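```bash
cat >> h.py <<'E'
T=lambda x,y:((x+.5)/3.3-.5+165,(y+.5)/3.3-.5+135)
S=lambda x,y:((x+.5)/2.9-.5+70,(y+.5)/2.9-.5+140)
E
python3 - <<'E'
from h import *
P=np.array([onz("top",*T(*p),.067)[:2] for p in [(20,102),(482,37),(528,335),(60,404)]])
L=np.array([(135,205),(135,-205),(-135,-205),(-135,205)])/1000
lc=P.mean(0); H=L.T@(P-lc); th=np.arctan2(H[0,1]-H[1,0],H[0,0]+H[1,1]); R=np.array([[np.cos(th),-np.sin(th)],[np.sin(th),np.cos(th)]])
print("griddle",lc,th,((P-lc-L@R.T)*1000).round(1))
# griddle check using scene rim corners
Q=[onz("scene",*S(*p),.067)[:2] for p in [(262,152),(607,17),(768,157),(396,328)]]; print(np.array(Q),P)
for i,(x,a,b) in enumerate([(-80,(411,226),(473,284)),(0,(365,168),(456,187)),(80,(323,113),(440,92))]):
    # match both orders
    print(i,(lc+R@[x/1000,-.15]).round(4))
    for aa in [(411,226),(365,168),(323,113)]: X,e=tri(S(*aa),T(*b)); print("  ",X.round(4),e.round(4))
for c,a in crusts(camera("top")): X=onz("top",*c,.064)[:2]; print(((X-lc)@R*1000).round(0))
M=np.array([onz("top",*T(*p),.005)[:2] for p in [(637,198),(744,194),(758,366),(650,372)]]); print("mat",M.mean(0),M, "ang",np.arctan2(*(M[0]-M[3])[::-1]),np.arctan2(*(M[1]-M[2])[::-1]))
B=np.array([onz("top",*T(*p),.085)[:2] for p in [(706,224),(729,224),(732,319),(707,320)]]);print("block",B.mean(0),B)
b=np.r_[B.mean(0),0.085]
for dx in(-.035,.035):
  for dy in (-.011,.011):
    u=proj("scene",b+[dx,dy,0]); print((u-[70,140])*2.9)
E
```

```text
griddle [0.52778278 0.00579904] 0.1398517305584389 [[-4.  -3. ]
 [-5.3  1.8]
 [ 4.3  4.8]
 [ 5.  -3.6]]
[[ 0.42961262 -0.2086801 ]
 [ 0.37429514  0.18626959]
 [ 0.63240217  0.22339377]
 [ 0.68349837 -0.17130542]] [[ 0.6289126   0.22457273]
 [ 0.68470338 -0.17655787]
 [ 0.42702155 -0.21121132]
 [ 0.37049357  0.18639262]]
0 [ 0.4695 -0.1539]
   [ 0.4909 -0.1341  0.0014] 0.091
   [ 0.4788 -0.1459  0.0669] 0.0415
   [ 0.4702 -0.1561  0.1286] 0.0011
1 [ 0.5487 -0.1427]
   [ 0.5626 -0.1334  0.0612] 0.0419
   [ 0.5487 -0.1446  0.1229] 0.0014
   [ 0.5378 -0.1543  0.1804] 0.0387
2 [ 0.6279 -0.1316]
   [ 0.6275 -0.133   0.1191] 0.001
   [ 0.6116 -0.1437  0.1763] 0.0391
   [ 0.5985 -0.1528  0.2291] 0.0719
[89. 25.]
[ 79. -34.]
[78. 74.]
[  7. -34.]
[ 6. 12.]
[-5. 69.]
[-82.  74.]
[-89.  19.]
mat [ 0.47166769 -0.37844493] [[ 0.54832215 -0.32594541]
 [ 0.55164386 -0.42392951]
 [ 0.39585075 -0.43080508]
 [ 0.39085401 -0.33309971]] ang 0.04540208853948428 0.04410408042180278
block [ 0.48008558 -0.36881058] [[ 0.52013434 -0.35967415]
 [ 0.52006517 -0.37907837]
 [ 0.44044886 -0.37873097]
 [ 0.43969395 -0.35775884]]
[ 76.36034805 200.34883196]
[101.40002096 193.20847762]
[ 93.10628287 252.84337565]
[119.04326569 245.09779197]
```

Call:
carry_out:
  deltas:
    - {"hand": 0,"dp": [0.1,-0.08,0],"spin": 0.0467}
    - {"hand": 0,"dp": [0.25,-0.2,0],"spin": 0.0467}
    - {"hand": 0,"dp": [0.4,-0.34,0],"spin": 0.0467}
    - {"hand": 0,"dp": [0.55,-0.46,0],"spin": 0.0467}
    - {"hand": 0,"dp": [0.7,-0.58,0],"spin": 0.0467}
    - {"hand": 0,"dp": [0.814,-0.686,0],"spin": 0.0467}
    - {"hand": 0,"dp": [0.814,-0.686,0],"spin": 0.0467}
    - {"hand": 0,"dp": [0.814,-0.686,0],"spin": 0.0467}
  force: 40

```text
time: 1.1
ee_pos: [0.3237, -0.3772, 0.2228]
eef_rot: [0.997, 0.071, 0.0, 0.0]
ft_force: [-1.0, -0.3, -0.1]
width: 0.0308
grip_force: 0.0
```

```bash
cat >> h.py <<'E'
from scipy.spatial.transform import Rotation as Ro
G=np.array([.528,.0045,.05]); TH=.140
RG=Ro.from_euler("z",TH).as_matrix()
def w(g): return G+RG@(np.array(g)/1000)   # plate frame mm -> world
def st():
    s=read_state(); R=Ro.from_quat(s["eef_rot"]).as_matrix(); p=s["ee_pos"]
    print("t",round(s["time"],2),"plate mm",(RG.T@(p-G)*1000).round(1),"world",p.round(4),"yaw",np.arctan2(R[1,0],R[0,0]).round(4),"tilt",R[2,2].round(4),"w",round(s["width"]*1000,1),"F",s["ft_force"].round(1),"grip",round(s["grip_force"],1)); return s,R,p
def go(X,yaw=TH):
    s,R,p=st(); d=R.T@(np.array(X)-p)/.25; print("dp",d.round(3),"spin",round((np.arctan2(R[1,0],R[0,0])-yaw)/np.pi,4))
E
python3 -c "
from h import *
go(w([-80,-150,105]))"
```

```text
t 1.1 plate mm [-255.5 -349.4  172.8] world [ 0.3237 -0.3772  0.2228] yaw 0.1417 tilt -1.0 w 30.8 F [-1.  -0.3 -0.1] grip 0.0
dp [ 0.703 -0.797  0.271] spin 0.0005
```

Call:
carry_out:
  deltas:
    - {"hand": 0,"dp": [0.14,-0.16,0.05]}
    - {"hand": 0,"dp": [0.28,-0.32,0.1]}
    - {"hand": 0,"dp": [0.42,-0.48,0.15]}
    - {"hand": 0,"dp": [0.56,-0.64,0.2]}
    - {"hand": 0,"dp": [0.703,-0.797,0.25]}
    - {"hand": 0,"dp": [0.703,-0.797,0.28]}
    - {"hand": 0,"dp": [0.703,-0.797,0.32]}
    - {"hand": 0,"dp": [0.703,-0.797,0.36]}
    - {"hand": 0,"dp": [0.703,-0.797,0.39]}
    - {"hand": 0,"dp": [0.703,-0.797,0.42]}
    - {"hand": 0,"dp": [0.703,-0.797,0.44]}
    - {"hand": 0,"dp": [0.703,-0.797,0.46]}
    - {"hand": 0,"dp": [0.703,-0.797,0.475]}
    - {"hand": 0,"dp": [0.703,-0.797,0.485]}
    - {"hand": 0,"dp": [0.703,-0.797,0.491]}
    - {"hand": 0,"dp": [0.703,-0.797,0.491]}

```text
schema error: expected keys hand, dp, spin
```

```bash
python3 -c "
from h import *
go(w([0,-150,85]))"
```

```text
t 1.1 plate mm [-255.5 -349.4  172.8] world [ 0.3237 -0.3772  0.2228] yaw 0.1417 tilt -1.0 w 30.8 F [-1.  -0.3 -0.1] grip 0.0
dp [ 1.023 -0.796  0.351] spin 0.0005
```

Call:
carry_out:
  deltas:
    - {"hand": 0,"dp": [0.14,-0.16,0.05],"spin": 0}
    - {"hand": 0,"dp": [0.28,-0.32,0.1],"spin": 0}
    - {"hand": 0,"dp": [0.42,-0.48,0.15],"spin": 0}
    - {"hand": 0,"dp": [0.56,-0.64,0.2],"spin": 0}
    - {"hand": 0,"dp": [0.703,-0.797,0.25],"spin": 0}
    - {"hand": 0,"dp": [0.703,-0.797,0.28],"spin": 0}
    - {"hand": 0,"dp": [0.703,-0.797,0.32],"spin": 0}
    - {"hand": 0,"dp": [0.703,-0.797,0.36],"spin": 0}
    - {"hand": 0,"dp": [0.703,-0.797,0.39],"spin": 0}
    - {"hand": 0,"dp": [0.703,-0.797,0.42],"spin": 0}
    - {"hand": 0,"dp": [0.703,-0.797,0.44],"spin": 0}
    - {"hand": 0,"dp": [0.703,-0.797,0.46],"spin": 0}
    - {"hand": 0,"dp": [0.703,-0.797,0.475],"spin": 0}
    - {"hand": 0,"dp": [0.703,-0.797,0.485],"spin": 0}
    - {"hand": 0,"dp": [0.703,-0.797,0.491],"spin": 0}
    - {"hand": 0,"dp": [0.703,-0.797,0.491],"spin": 0}

```text
time: 2.7
ee_pos: [0.4692, -0.1575, 0.1004]
eef_rot: [0.998, 0.069, -0.0, 0.001]
ft_force: [-5.1, -2.6, 9.2]
width: 0.0003
grip_force: 4.5
```

```bash
python3 -c "
from h import *
go(w([0,-150,85]))"
```

```text
t 2.7 plate mm [ -80.8 -152.2   50.4] world [ 0.4692 -0.1575  0.1004] yaw 0.1378 tilt -1.0 w 0.3 F [-5.1 -2.6  9.2] grip 4.5
dp [ 0.323 -0.009 -0.139] spin -0.0007
```

Call:
carry_out:
  deltas:
    - {"hand": 0,"dp": [0,0,0.006],"spin": 0}
    - {"hand": 0,"dp": [0,0,0.012],"spin": 0}
    - {"hand": 0,"dp": [0,0,0.012],"spin": 0}

```text
time: 3.0
ee_pos: [0.4696, -0.1576, 0.1]
eef_rot: [0.998, 0.069, 0.0, 0.001]
ft_force: [-17.4, 2.1, 40.8]
width: 0.0003
grip_force: 19.9
```

```bash
python3 -c "
from h import *
go(w([0,-150,85]))"
```

```text
t 3.0 plate mm [ -80.5 -152.3   50. ] world [ 0.4696 -0.1576  0.1   ] yaw 0.1377 tilt -1.0 w 0.3 F [-17.4   2.1  40.8] grip 19.9
dp [ 0.322 -0.01  -0.14 ] spin -0.0007
```

Call:
carry_out:
  deltas:
    - {"hand": 0,"dp": [0,0,-0.08],"spin": 0}
    - {"hand": 0,"dp": [0,0,-0.16],"spin": 0}
    - {"hand": 0,"dp": [0.1,0,-0.16],"spin": 0}
    - {"hand": 0,"dp": [0.2,0,-0.16],"spin": 0}
    - {"hand": 0,"dp": [0.3,0,-0.16],"spin": 0}
    - {"hand": 0,"dp": [0.321,0,-0.15],"spin": 0}
    - {"hand": 0,"dp": [0.321,0,-0.12],"spin": 0}
    - {"hand": 0,"dp": [0.321,0,-0.09],"spin": 0}
    - {"hand": 0,"dp": [0.321,0,-0.06],"spin": 0}
    - {"hand": 0,"dp": [0.321,0,-0.04],"spin": 0}
    - {"hand": 0,"dp": [0.321,0,-0.025],"spin": 0}
    - {"hand": 0,"dp": [0.321,0,-0.015],"spin": 0}
    - {"hand": 0,"dp": [0.321,0,-0.008],"spin": 0}
    - {"hand": 0,"dp": [0.321,0,-0.005],"spin": 0}
    - {"hand": 0,"dp": [0.321,0,-0.005],"spin": 0}

```text
time: 4.5
ee_pos: [0.5493, -0.1449, 0.1003]
eef_rot: [0.998, 0.07, 0.001, 0.001]
ft_force: [-5.2, 2.3, 22.1]
width: 0.0005
grip_force: 11.4
```

Call:
carry_out:
  deltas:
    - {"hand": 0,"dp": [0,0,-0.08],"spin": 0}
    - {"hand": 0,"dp": [0,0,-0.16],"spin": 0}
    - {"hand": 0,"dp": [0.1,0,-0.16],"spin": 0}
    - {"hand": 0,"dp": [0.2,0,-0.16],"spin": 0}
    - {"hand": 0,"dp": [0.3,0,-0.16],"spin": 0}
    - {"hand": 0,"dp": [0.321,0,-0.15],"spin": 0}
    - {"hand": 0,"dp": [0.321,0,-0.12],"spin": 0}
    - {"hand": 0,"dp": [0.321,0,-0.09],"spin": 0}
    - {"hand": 0,"dp": [0.321,0,-0.06],"spin": 0}
    - {"hand": 0,"dp": [0.321,0,-0.04],"spin": 0}
    - {"hand": 0,"dp": [0.321,0,-0.025],"spin": 0}
    - {"hand": 0,"dp": [0.321,0,-0.015],"spin": 0}
    - {"hand": 0,"dp": [0.321,0,-0.006],"spin": 0}
    - {"hand": 0,"dp": [0.321,0,0.0],"spin": 0}
    - {"hand": 0,"dp": [0.321,0,0.0],"spin": 0}

```text
time: 6.0
ee_pos: [0.6279, -0.1337, 0.1003]
eef_rot: [0.998, 0.07, -0.0, 0.001]
ft_force: [-12.7, 1.1, 22.8]
width: 0.0007
grip_force: 11.3
```

```bash
python3 -c "
from h import *
go(w([80,-150,130]))"
```

```text
t 6.0 plate mm [  79.6 -150.8   50.3] world [ 0.6279 -0.1337  0.1003] yaw 0.1394 tilt -1.0 w 0.7 F [-12.7   1.1  22.8] grip 11.3
dp [ 0.001 -0.003 -0.319] spin -0.0002
```

Call:
carry_out:
  deltas:
    - {"hand": 0,"dp": [0,0,-0.15],"spin": 0}
    - {"hand": 20,"dp": [0,0,-0.35],"spin": 0}
    - {"hand": 40,"dp": [-0.1,0.15,-0.35],"spin": 0}
    - {"hand": 60,"dp": [-0.25,0.25,-0.35],"spin": 0}
    - {"hand": 60,"dp": [-0.4,0.3,-0.35],"spin": 0}
    - {"hand": 60,"dp": [-0.4,0.3,-0.35],"spin": 0}
    - {"hand": 60,"dp": [-0.4,0.3,-0.35],"spin": 0}

```text
time: 6.7
ee_pos: [0.5391, -0.2224, 0.1855]
eef_rot: [0.998, 0.069, -0.0, 0.0]
ft_force: [-1.0, -0.1, 0.6]
width: 0.0405
grip_force: 0.0
```

```bash
python3 - <<'E'
from h import *
im=camera("top"); cv2.imwrite("pics/t1.png",im[...,::-1]); old=cv2.imread("pics/top0.png")[...,::-1]
d=np.abs(im.astype(int)-old).max(2); print((d[190:250,355:400]>30).sum(), [ (d[int(v)-4:int(v)+4,int(u)-4:int(u)+4]>30).sum() for (u,v) in [(234,171),(255,172),(218,177),(259,197),(243,199),(223,206),(225,233),(245,233)]])
go([.480,-.369,.15],.02)
E
```

```text
1747 [np.int64(0), np.int64(0), np.int64(0), np.int64(0), np.int64(0), np.int64(0), np.int64(0), np.int64(0)]
t 6.75 plate mm [ -19.6 -225.2  135.5] world [ 0.54   -0.2212  0.1855] yaw 0.14 tilt -1.0 w 44.8 F [ 0.1 -0.3  0.4] grip 0.0
dp [-0.32   0.552  0.142] spin 0.0382
```

View pics/t1.png

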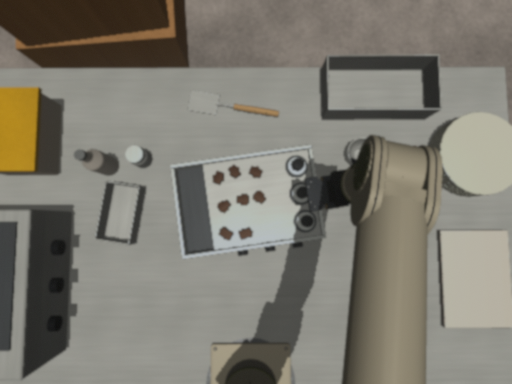

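The arm at about (400,170) hides the block in the top view, so I'll check it in the scene view.

```bash
python3 - <<'E'
from h import *
im=camera("scene"); old=cv2.imread("pics/scene0.png")[...,::-1]
d=np.abs(im.astype(int)-old).max(2); print((d[200:262,75:132]>30).sum())
E
```

```text
0
```

Call:
carry_out:
  deltas:
    - {"hand": 60,"dp": [-0.1,0.17,0],"spin": 0.038}
    - {"hand": 60,"dp": [-0.2,0.34,0.05],"spin": 0.038}
    - {"hand": 60,"dp": [-0.3,0.5,0.1],"spin": 0.038}
    - {"hand": 60,"dp": [-0.32,0.552,0.142],"spin": 0.038}
    - {"hand": 60,"dp": [-0.32,0.552,0.18],"spin": 0.038}
    - {"hand": 60,"dp": [-0.32,0.552,0.26],"spin": 0.038}
    - {"hand": 60,"dp": [-0.32,0.552,0.34],"spin": 0.038}
    - {"hand": 60,"dp": [-0.32,0.552,0.42],"spin": 0.038}
    - {"hand": 60,"dp": [-0.32,0.552,0.5],"spin": 0.038}
    - {"hand": 60,"dp": [-0.32,0.552,0.56],"spin": 0.038}
    - {"hand": 60,"dp": [-0.32,0.552,0.57],"spin": 0.038}
    - {"hand": 60,"dp": [-0.32,0.552,0.57],"spin": 0.038}
    - {"hand": 15,"dp": [-0.32,0.552,0.57],"spin": 0.038}
    - {"hand": 15,"dp": [-0.32,0.552,0.57],"spin": 0.038}
    - {"hand": 15,"dp": [-0.32,0.552,0.57],"spin": 0.038}
    - {"hand": 15,"dp": [-0.32,0.552,0.57],"spin": 0.038}
    - {"hand": 15,"dp": [-0.32,0.552,0.57],"spin": 0.038}
  force: 50

```text
time: 8.5
ee_pos: [0.4802, -0.3694, 0.0433]
eef_rot: [1.0, 0.01, 0.0, 0.0]
ft_force: [-0.1, 0.1, 0.5]
width: 0.028
grip_force: 0.0
```

```bash
python3 -c "
from h import *
go([.480,-.369,.043],.14)"
```

```text
t 8.5 plate mm [ -99.5 -363.5   -6.7] world [ 0.4802 -0.3694  0.0433] yaw 0.0205 tilt -1.0 w 28.0 F [-0.1  0.1  0.5] grip 0.0
dp [-0.001 -0.001  0.001] spin -0.038
```

Close fully and lift slightly straight up.

Call:
carry_out:
  deltas:
    - {"hand": 10,"dp": [0,0,0],"spin": 0}
    - {"hand": 10,"dp": [0,0,0],"spin": 0}
    - {"hand": 10,"dp": [0,0,0],"spin": 0}
    - {"hand": 10,"dp": [0,0,0],"spin": 0}
    - {"hand": 10,"dp": [0,0,-0.04],"spin": 0}
    - {"hand": 10,"dp": [0,0,-0.12],"spin": 0}
    - {"hand": 10,"dp": [0,0,-0.28],"spin": 0}
    - {"hand": 10,"dp": [0,0,-0.44],"spin": 0}
    - {"hand": 10,"dp": [0,0,-0.6],"spin": 0}
    - {"hand": 10,"dp": [0,0,-0.6],"spin": 0}
    - {"hand": 10,"dp": [0,0,-0.6],"spin": 0}

```text
time: 9.6
ee_pos: [0.4802, -0.3694, 0.1937]
eef_rot: [1.0, 0.01, 0.0, 0.0]
ft_force: [-0.8, 0.4, -5.3]
width: 0.0217
grip_force: 50.0
```

```bash
python3 - <<'E'
from h import *
go(w([-80,-80,140]),.14)
crop("scene",60,110,260,260,4,"held")
E
```

```text
t 9.6 plate mm [ -99.5 -363.5  143.7] world [ 0.4802 -0.3694  0.1937] yaw 0.0206 tilt -1.0 w 21.7 F [-0.8  0.4 -5.3] grip 50.0
dp [-0.058 -1.135  0.014] spin -0.038
```

View pics/held.png

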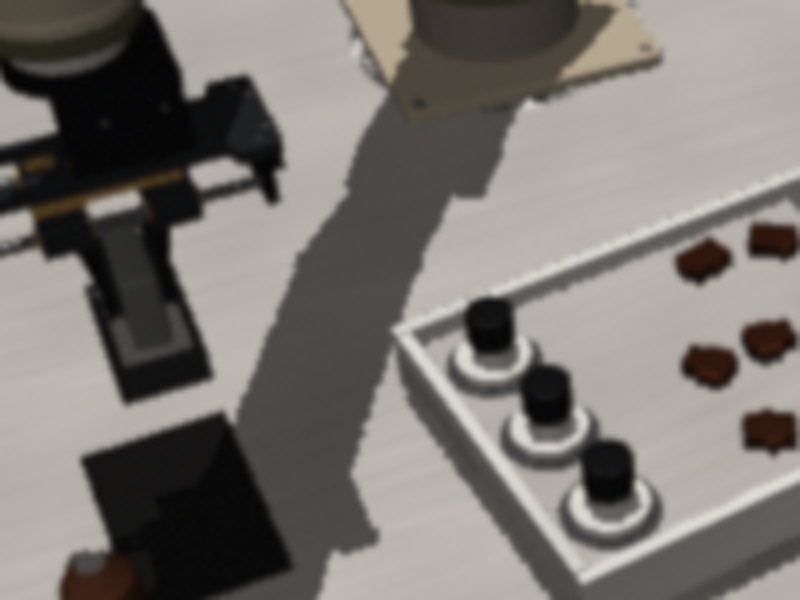

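The block is held upright with its handle centred in the fingers, and the mat is empty. The caps (490,350), (545,420) and (610,490) are shut. Next I carry the block over to the first lane.

Call:
carry_out:
  deltas:
    - {"hand": 10,"dp": [0,-0.1,0],"spin": -0.038}
    - {"hand": 10,"dp": [-0.02,-0.24,0],"spin": -0.038}
    - {"hand": 10,"dp": [-0.03,-0.38,0],"spin": -0.038}
    - {"hand": 10,"dp": [-0.03,-0.52,0],"spin": -0.038}
    - {"hand": 10,"dp": [-0.04,-0.66,0],"spin": -0.038}
    - {"hand": 10,"dp": [-0.05,-0.8,0],"spin": -0.038}
    - {"hand": 10,"dp": [-0.058,-0.9,0],"spin": -0.038}
    - {"hand": 10,"dp": [-0.058,-0.9,0],"spin": -0.038}
    - {"hand": 10,"dp": [-0.058,-0.9,0],"spin": -0.038}

```text
time: 10.55
ee_pos: [0.4602, -0.1444, 0.1918]
eef_rot: [0.998, 0.07, -0.001, -0.0]
ft_force: [-0.0, -1.2, -3.5]
width: 0.0215
grip_force: 50.0
```

```bash
python3 -c "
from h import *
go(w([-78,-82,60]),.14)"
```

```text
t 10.55 plate mm [ -88.  -138.   141.8] world [ 0.4602 -0.1444  0.1918] yaw 0.1409 tilt -1.0 w 21.5 F [-0.  -1.2 -3.5] grip 50.0
dp [ 0.041 -0.224  0.327] spin 0.0003
```

Call:
carry_out:
  deltas:
    - {"hand": 10,"dp": [0.02,-0.12,0],"spin": 0}
    - {"hand": 10,"dp": [0.041,-0.224,0],"spin": 0}
    - {"hand": 10,"dp": [0.041,-0.224,0.06],"spin": 0}
    - {"hand": 10,"dp": [0.041,-0.224,0.14],"spin": 0}
    - {"hand": 10,"dp": [0.041,-0.224,0.22],"spin": 0}
    - {"hand": 10,"dp": [0.041,-0.224,0.3],"spin": 0}
    - {"hand": 10,"dp": [0.041,-0.224,0.36],"spin": 0}
    - {"hand": 10,"dp": [0.041,-0.224,0.39],"spin": 0}
    - {"hand": 10,"dp": [0.041,-0.224,0.402],"spin": 0}
    - {"hand": 10,"dp": [0.041,-0.224,0.402],"spin": 0}

```text
time: 11.55
ee_pos: [0.4633, -0.0881, 0.0924]
eef_rot: [0.998, 0.07, -0.0, -0.0]
ft_force: [-0.6, -0.2, -3.8]
width: 0.0215
grip_force: 50.0
```

```bash
python3 - <<'E'
from h import *
go(w([-78,140,41]),.14)
crop("scene",120,130,340,265,3.6,"lane1")
E
```

```text
t 11.55 plate mm [-77.  -82.6  42.4] world [ 0.4633 -0.0881  0.0924] yaw 0.1395 tilt -1.0 w 21.5 F [-0.6 -0.2 -3.8] grip 50.0
dp [-0.004 -0.891  0.006] spin -0.0002
```

View pics/lane1.png

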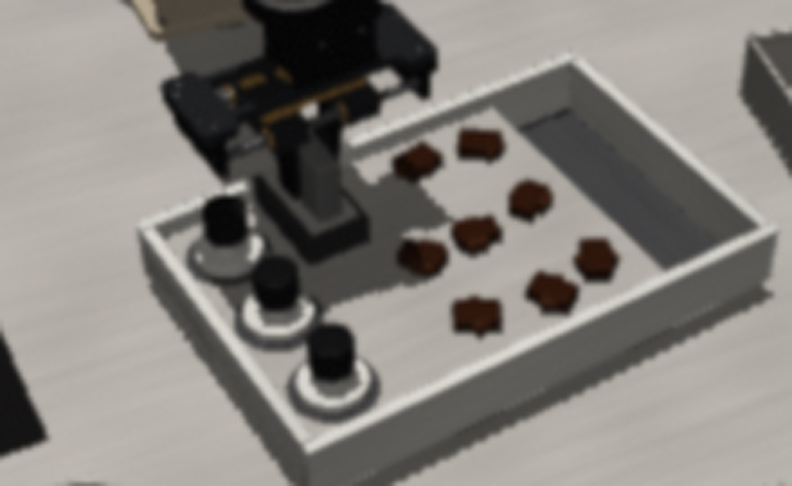

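Block in lane 1 behind the caps' front edge; the crusts ahead are clear of it. Push.

Call:
carry_out:
  deltas:
    - {"hand": 10,"dp": [-0.004,-0.05,0.004],"spin": 0}
    - {"hand": 10,"dp": [-0.004,-0.11,0.004],"spin": 0}
    - {"hand": 10,"dp": [-0.004,-0.17,0.004],"spin": 0}
    - {"hand": 10,"dp": [-0.004,-0.23,0.004],"spin": 0}
    - {"hand": 10,"dp": [-0.004,-0.28,0.004],"spin": 0}
    - {"hand": 10,"dp": [-0.004,-0.33,0.004],"spin": 0}
    - {"hand": 10,"dp": [-0.004,-0.38,0.004],"spin": 0}
    - {"hand": 10,"dp": [-0.004,-0.43,0.004],"spin": 0}
    - {"hand": 10,"dp": [-0.004,-0.48,0.004],"spin": 0}
    - {"hand": 10,"dp": [-0.004,-0.53,0.004],"spin": 0}
    - {"hand": 10,"dp": [-0.004,-0.58,0.004],"spin": 0}
    - {"hand": 10,"dp": [-0.004,-0.63,0.004],"spin": 0}
    - {"hand": 10,"dp": [-0.004,-0.68,0.004],"spin": 0}
    - {"hand": 10,"dp": [-0.004,-0.73,0.004],"spin": 0}
    - {"hand": 10,"dp": [-0.004,-0.79,0.004],"spin": 0}
    - {"hand": 10,"dp": [-0.004,-0.79,0.004],"spin": 0}
    - {"hand": 10,"dp": [-0.004,-0.79,0.004],"spin": 0}

```text
time: 13.3
ee_pos: [0.4355, 0.1085, 0.0928]
eef_rot: [0.998, 0.07, 0.001, 0.0]
ft_force: [-2.2, -3.3, 11.7]
width: 0.0215
grip_force: 50.0
```

```bash
python3 - <<'E'
from h import *
go(w([0,-82,85]),.14)
crop("scene",120,130,340,265,3.6,"push1")
E
```

```text
t 13.3 plate mm [-77.1 115.9  42.8] world [0.4355 0.1085 0.0928] yaw 0.1408 tilt -1.0 w 21.5 F [-2.2 -3.3 11.7] grip 50.0
dp [ 0.308  0.792 -0.167] spin 0.0002
```

View pics/push1.png

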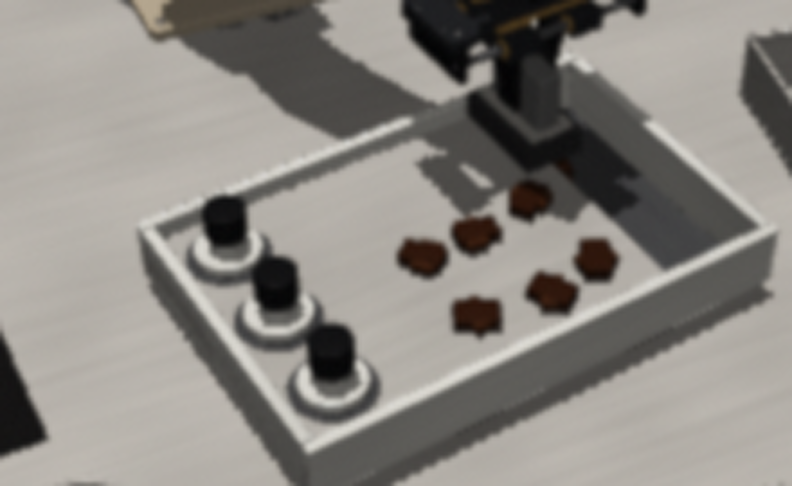

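Call:
carry_out:
  deltas:
    - {"hand": 10,"dp": [0,0,-0.08],"spin": 0}
    - {"hand": 10,"dp": [0,0,-0.17],"spin": 0}
    - {"hand": 10,"dp": [0.05,0.1,-0.17],"spin": 0}
    - {"hand": 10,"dp": [0.1,0.23,-0.17],"spin": 0}
    - {"hand": 10,"dp": [0.16,0.36,-0.17],"spin": 0}
    - {"hand": 10,"dp": [0.22,0.49,-0.17],"spin": 0}
    - {"hand": 10,"dp": [0.28,0.62,-0.17],"spin": 0}
    - {"hand": 10,"dp": [0.308,0.74,-0.17],"spin": 0}
    - {"hand": 10,"dp": [0.308,0.792,-0.17],"spin": 0}
    - {"hand": 10,"dp": [0.308,0.792,-0.17],"spin": 0}
    - {"hand": 10,"dp": [0.308,0.792,-0.17],"spin": 0}

```text
time: 14.45
ee_pos: [0.5383, -0.0761, 0.1339]
eef_rot: [0.998, 0.07, -0.0, -0.0]
ft_force: [-0.9, -0.0, -3.3]
width: 0.0212
grip_force: 50.0
```

```bash
python3 - <<'E'
from h import *
go(w([0,-82,42]),.14)
crop("scene",120,130,340,265,3.6,"lane2")
for c,a in crusts(camera("top")): print(c.round(0),a,(RG.T@(onz("top",*c,.064)-G)*1000).round(0))
E
```

```text
t 14.45 plate mm [ -1.  -81.2  83.9] world [ 0.5383 -0.0761  0.1339] yaw 0.1409 tilt -1.0 w 21.2 F [-0.9 -0.  -3.3] grip 50.0
dp [0.004 0.003 0.168] spin 0.0003
[300. 213.] 5730 [ -56. -141.   14.]
[234. 171.] 72 [89. 27. 14.]
[253. 171.] 31 [ 81. -25.  14.]
[218. 177.] 76 [78. 75. 14.]
[239. 200.] 21 [ 6. 24. 14.]
[223. 206.] 80 [-5. 70. 14.]
[205. 224.] 27 [-49. 128.  14.]
[203. 243.] 24 [-101.  141.   14.]
```

View pics/lane2.png

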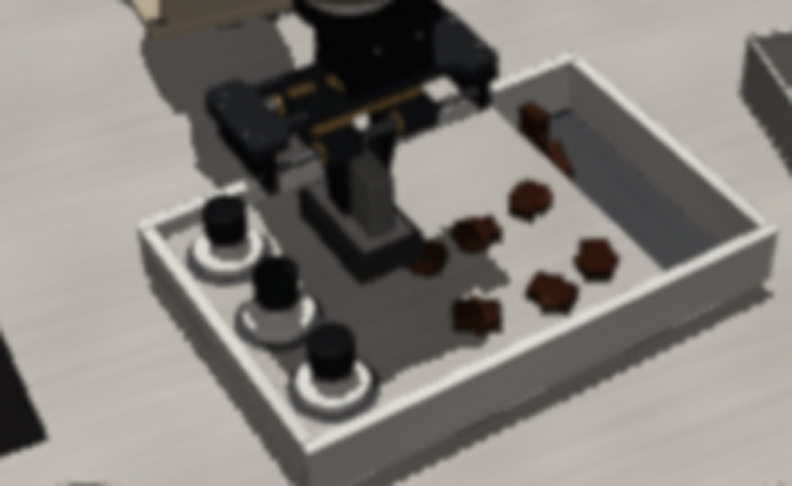

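Lane 1 is clear: both its crusts, (535,120) and (560,160), lean in the trough. Now lane 2.

Call:
carry_out:
  deltas:
    - {"hand": 10,"dp": [0.006,0.024,0],"spin": 0}
    - {"hand": 10,"dp": [0.006,0.024,0.05],"spin": 0}
    - {"hand": 10,"dp": [0.006,0.024,0.1],"spin": 0}
    - {"hand": 10,"dp": [0.006,0.024,0.15],"spin": 0}
    - {"hand": 10,"dp": [0.006,0.024,0.168],"spin": 0}
    - {"hand": 10,"dp": [0.006,0.024,0.168],"spin": 0}
    - {"hand": 10,"dp": [0.006,-0.03,0.168],"spin": 0}
    - {"hand": 10,"dp": [0.006,-0.09,0.168],"spin": 0}
    - {"hand": 10,"dp": [0.006,-0.15,0.168],"spin": 0}
    - {"hand": 10,"dp": [0.006,-0.21,0.168],"spin": 0}
    - {"hand": 10,"dp": [0.006,-0.27,0.168],"spin": 0}
    - {"hand": 10,"dp": [0.006,-0.33,0.168],"spin": 0}
    - {"hand": 10,"dp": [0.006,-0.39,0.168],"spin": 0}
    - {"hand": 10,"dp": [0.006,-0.45,0.168],"spin": 0}

```text
time: 15.95
ee_pos: [0.5242, 0.0354, 0.0921]
eef_rot: [0.998, 0.07, 0.0, 0.0]
ft_force: [0.2, -0.7, -3.7]
width: 0.022
grip_force: 50.0
```

```bash
python3 - <<'E'
from h import *
go(w([0,120,42]),.14)
E
```

```text
t 15.95 plate mm [ 0.5 31.1 42.1] world [0.5242 0.0354 0.0921] yaw 0.1403 tilt -1.0 w 22.0 F [ 0.2 -0.7 -3.7] grip 50.0
dp [-0.002 -0.356  0.   ] spin 0.0001
```

Call:
carry_out:
  deltas:
    - {"hand": 10,"dp": [0,-0.06,0],"spin": 0}
    - {"hand": 10,"dp": [0,-0.12,0],"spin": 0}
    - {"hand": 10,"dp": [0,-0.18,0],"spin": 0}
    - {"hand": 10,"dp": [0,-0.24,0],"spin": 0}
    - {"hand": 10,"dp": [0,-0.3,0],"spin": 0}
    - {"hand": 10,"dp": [0,-0.36,0],"spin": 0}
    - {"hand": 10,"dp": [0,-0.36,0],"spin": 0}
    - {"hand": 10,"dp": [0,-0.36,0],"spin": 0}

```text
time: 16.75
ee_pos: [0.5117, 0.1234, 0.092]
eef_rot: [0.998, 0.07, -0.0, 0.0]
ft_force: [0.2, -0.9, -3.8]
width: 0.022
grip_force: 50.0
```

```bash
python3 - <<'E'
from h import *
go(w([77,-85,85]),.14)
E
```

```text
t 16.75 plate mm [  0.5 120.   42. ] world [0.5117 0.1234 0.092 ] yaw 0.1408 tilt -1.0 w 22.0 F [ 0.2 -0.9 -3.8] grip 50.0
dp [ 0.305  0.82  -0.172] spin 0.0003
```

Call:
carry_out:
  deltas:
    - {"hand": 10,"dp": [0,0,-0.08],"spin": 0}
    - {"hand": 10,"dp": [0,0,-0.17],"spin": 0}
    - {"hand": 10,"dp": [0.05,0.1,-0.17],"spin": 0}
    - {"hand": 10,"dp": [0.1,0.23,-0.17],"spin": 0}
    - {"hand": 10,"dp": [0.16,0.36,-0.17],"spin": 0}
    - {"hand": 10,"dp": [0.22,0.49,-0.17],"spin": 0}
    - {"hand": 10,"dp": [0.28,0.62,-0.17],"spin": 0}
    - {"hand": 10,"dp": [0.305,0.74,-0.17],"spin": 0}
    - {"hand": 10,"dp": [0.305,0.82,-0.17],"spin": 0}
    - {"hand": 10,"dp": [0.305,0.82,-0.17],"spin": 0}
    - {"hand": 10,"dp": [0.305,0.82,-0.17],"spin": 0}

```text
time: 17.85
ee_pos: [0.6157, -0.0702, 0.1342]
eef_rot: [0.998, 0.069, -0.0, -0.0]
ft_force: [0.3, 1.9, -3.3]
width: 0.0215
grip_force: 50.0
```

```bash
python3 - <<'E'
from h import *
go(w([77,-87,42]),.14)
crop("scene",120,130,340,265,3.6,"lane3")
E
```

```text
t 17.85 plate mm [ 76.4 -86.2  84.2] world [ 0.6157 -0.0702  0.1342] yaw 0.1381 tilt -1.0 w 21.5 F [ 0.3  1.9 -3.3] grip 50.0
dp [0.003 0.003 0.169] spin -0.0006
```

View pics/lane3.png

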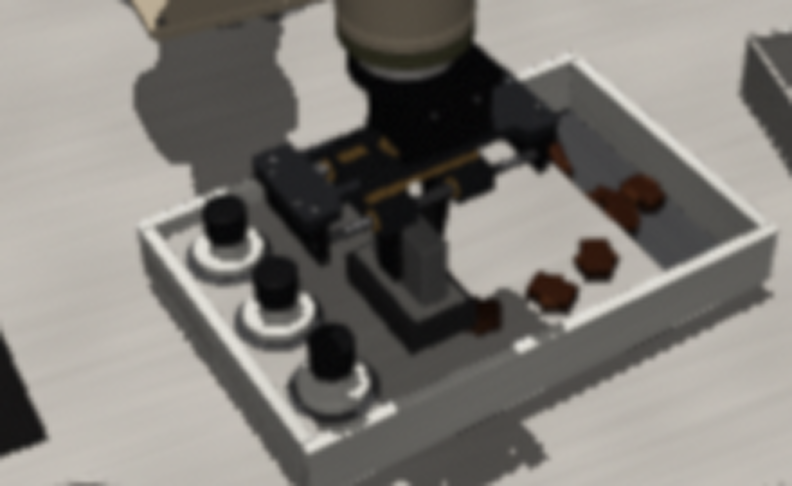

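Lane 2 is clear, with its crusts in the trough around (620,200). Now lane 3.

Call:
carry_out:
  deltas:
    - {"hand": 10,"dp": [0.003,0.004,0.05],"spin": 0}
    - {"hand": 10,"dp": [0.003,0.004,0.1],"spin": 0}
    - {"hand": 10,"dp": [0.003,0.004,0.15],"spin": 0}
    - {"hand": 10,"dp": [0.003,0.004,0.168],"spin": 0}
    - {"hand": 10,"dp": [0.003,0.004,0.168],"spin": 0}
    - {"hand": 10,"dp": [0.003,-0.04,0.168],"spin": 0}
    - {"hand": 10,"dp": [0.003,-0.1,0.168],"spin": 0}
    - {"hand": 10,"dp": [0.003,-0.16,0.168],"spin": 0}
    - {"hand": 10,"dp": [0.003,-0.22,0.168],"spin": 0}
    - {"hand": 10,"dp": [0.003,-0.28,0.168],"spin": 0}
    - {"hand": 10,"dp": [0.003,-0.34,0.168],"spin": 0}
    - {"hand": 10,"dp": [0.003,-0.4,0.168],"spin": 0}
    - {"hand": 10,"dp": [0.003,-0.46,0.168],"spin": 0}
    - {"hand": 10,"dp": [0.003,-0.52,0.168],"spin": 0}
    - {"hand": 10,"dp": [0.003,-0.58,0.168],"spin": 0}
    - {"hand": 10,"dp": [0.003,-0.64,0.168],"spin": 0}
    - {"hand": 10,"dp": [0.003,-0.7,0.168],"spin": 0}
    - {"hand": 10,"dp": [0.003,-0.76,0.168],"spin": 0}
    - {"hand": 10,"dp": [0.003,-0.83,0.168],"spin": 0}
    - {"hand": 10,"dp": [0.003,-0.83,0.168],"spin": 0}

```text
time: 19.9
ee_pos: [0.5869, 0.1403, 0.0927]
eef_rot: [0.997, 0.072, 0.0, -0.001]
ft_force: [0.6, 0.0, -3.3]
width: 0.0217
grip_force: 50.0
```

Call:
carry_out:
  deltas:
    - {"hand": 10,"dp": [0,0,0],"spin": 0}
    - {"hand": 10,"dp": [0,0,-0.08],"spin": 0}
    - {"hand": 10,"dp": [0,0,-0.2],"spin": 0}
    - {"hand": 10,"dp": [0,0.1,-0.3],"spin": 0}
    - {"hand": 10,"dp": [0,0.23,-0.36],"spin": 0}
    - {"hand": 10,"dp": [0,0.36,-0.4],"spin": 0}
    - {"hand": 10,"dp": [0,0.5,-0.4],"spin": 0}
    - {"hand": 10,"dp": [0,0.66,-0.4],"spin": 0}
    - {"hand": 10,"dp": [0,0.83,-0.4],"spin": 0}
    - {"hand": 10,"dp": [0,0.9,-0.4],"spin": 0}
    - {"hand": 10,"dp": [0,0.9,-0.4],"spin": 0}

```text
time: 21.0
ee_pos: [0.6189, -0.0919, 0.192]
eef_rot: [0.998, 0.066, -0.0, 0.001]
ft_force: [-0.1, 0.4, -3.7]
width: 0.022
grip_force: 50.0
```

```bash
python3 - <<'E'
from h import *
st()
crop("scene",120,130,340,265,3.6,"all"); crop("top",165,135,405,265,3.3,"allt")
E
```

```text
t 21.0 plate mm [  76.6 -108.1  142. ] world [ 0.6189 -0.0919  0.192 ] yaw 0.1329 tilt -1.0 w 22.0 F [-0.1  0.4 -3.7] grip 50.0
```

View pics/all.png

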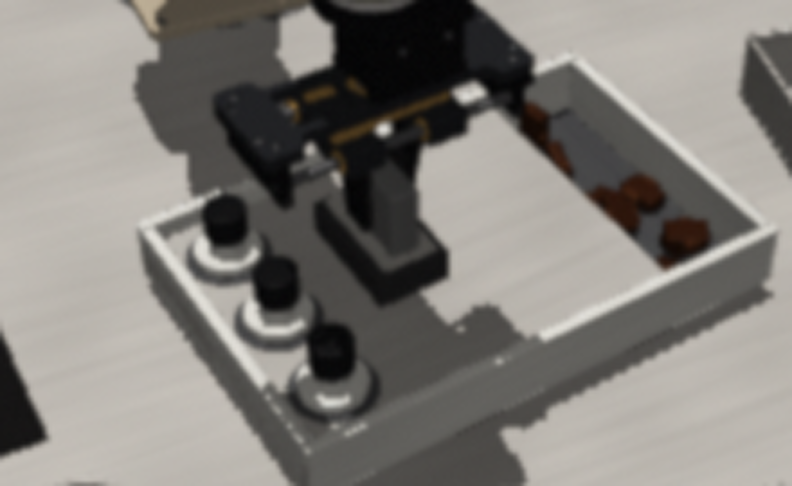

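View pics/allt.png

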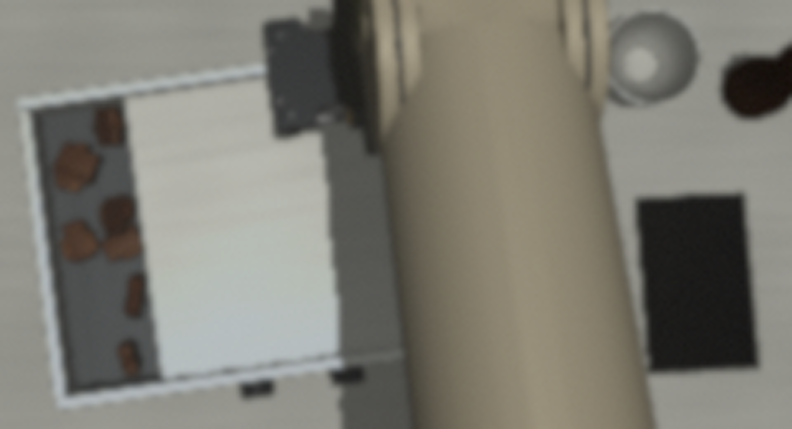

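The plate ahead of the block is clear, and I count about seven crusts in the trough, with an eighth possibly stacked at (76,167). I'll carry the block over the mat and check the whole plate from there.

```bash
python3 - <<'E'
from h import *
go([.472,-.378,.19],.03)
E
```

```text
t 21.1 plate mm [  77.4 -103.   142.4] world [ 0.619  -0.0867  0.1924] yaw 0.1389 tilt -1.0 w 21.8 F [ 0.4  0.9 -3.5] grip 50.0
dp [-0.744  1.073  0.009] spin 0.0347
```

Call:
carry_out:
  deltas:
    - {"hand": 10,"dp": [-0.12,0.08,0],"spin": 0.035}
    - {"hand": 10,"dp": [-0.25,0.18,0],"spin": 0.035}
    - {"hand": 10,"dp": [-0.38,0.3,0],"spin": 0.035}
    - {"hand": 10,"dp": [-0.5,0.42,0],"spin": 0.035}
    - {"hand": 10,"dp": [-0.62,0.55,0],"spin": 0.035}
    - {"hand": 10,"dp": [-0.7,0.68,0],"spin": 0.035}
    - {"hand": 10,"dp": [-0.744,0.82,0],"spin": 0.035}
    - {"hand": 10,"dp": [-0.744,0.94,0],"spin": 0.035}
    - {"hand": 10,"dp": [-0.744,1.0,0],"spin": 0.035}
    - {"hand": 10,"dp": [-0.744,1.0,0],"spin": 0.035}
    - {"hand": 10,"dp": [-0.744,1.0,0],"spin": 0.035}

```text
time: 22.2
ee_pos: [0.4707, -0.358, 0.1924]
eef_rot: [1.0, 0.016, 0.0, -0.001]
ft_force: [-0.1, 1.3, -2.7]
width: 0.0217
grip_force: 50.0
```

```bash
python3 - <<'E'
from h import *
go([.472,-.378,.046],.03)
a=camera("top")[140:265,165:335,::-1]; b=camera("scene")[130:265,150:340,::-1]
a=cv2.resize(a,None,fx=4,fy=4,interpolation=2)[:300*2]; 
b=cv2.resize(b,(0,0),fx=3,fy=3,interpolation=2); a=cv2.resize(a,None,fx=.3*3.8/4*1.3*0+0.45,fy=.45,interpolation=cv2.INTER_AREA) if False else a
cv2.imwrite("pics/chk.png",a)
cv2.imwrite("pics/chks.png",b)
E
```

```text
t 22.2 plate mm [-107.3 -351.   142.4] world [ 0.4707 -0.358   0.1924] yaw 0.0323 tilt -1.0 w 21.7 F [-0.1  1.3 -2.7] grip 50.0
dp [0.002 0.081 0.585] spin 0.0007
```

View pics/chk.png

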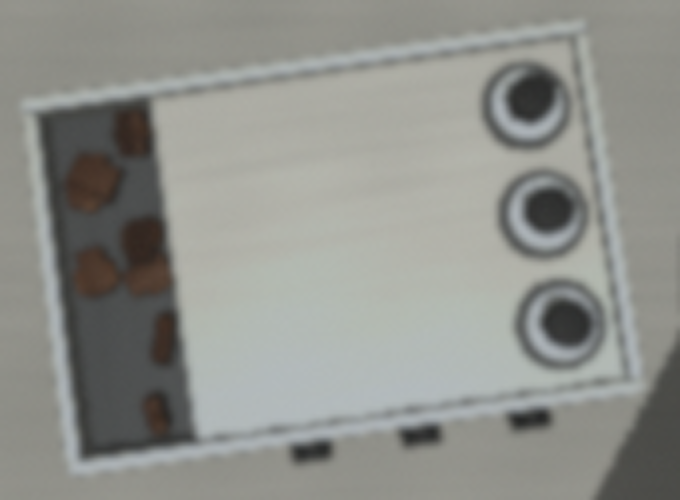

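The plate is clear and every crust is well inside the trough, the eighth overlapping the one at (90,180). The caps are still shut. Place the block.

Call:
carry_out:
  deltas:
    - {"hand": 10,"dp": [0.003,0.081,0.05],"spin": 0}
    - {"hand": 10,"dp": [0.003,0.081,0.15],"spin": 0}
    - {"hand": 10,"dp": [0.003,0.081,0.25],"spin": 0}
    - {"hand": 10,"dp": [0.003,0.081,0.35],"spin": 0}
    - {"hand": 10,"dp": [0.003,0.081,0.45],"spin": 0}
    - {"hand": 10,"dp": [0.003,0.081,0.52],"spin": 0}
    - {"hand": 10,"dp": [0.003,0.081,0.56],"spin": 0}
    - {"hand": 10,"dp": [0.003,0.081,0.585],"spin": 0}
    - {"hand": 10,"dp": [0.003,0.081,0.585],"spin": 0}
    - {"hand": 10,"dp": [0.003,0.081,0.585],"spin": 0}

```text
time: 23.3
ee_pos: [0.4718, -0.3803, 0.0473]
eef_rot: [1.0, 0.015, 0.001, 0.0]
ft_force: [0.0, -0.7, -3.9]
width: 0.0219
grip_force: 50.0
```

```bash
python3 - <<'E'
from h import *
st()
E
```

```text
t 23.3 plate mm [-109.3 -373.2   -2.7] world [ 0.4718 -0.3803  0.0473] yaw 0.0303 tilt -1.0 w 21.9 F [ 0.  -0.7 -3.9] grip 50.0
```

Call:
carry_out:
  deltas:
    - {"hand": 10,"dp": [0,0,0.006],"spin": 0}
    - {"hand": 10,"dp": [0,0,0.012],"spin": 0}
    - {"hand": 10,"dp": [0,0,0.015],"spin": 0}
    - {"hand": 10,"dp": [0,0,0.015],"spin": 0}
    - {"hand": 10,"dp": [0,0,0.015],"spin": 0}

```text
time: 23.8
ee_pos: [0.4714, -0.3804, 0.0434]
eef_rot: [1.0, 0.015, 0.0, 0.0]
ft_force: [-3.4, 1.8, 6.0]
width: 0.0215
grip_force: 50.0
```

Contact; release and rise.

Call:
carry_out:
  deltas:
    - {"hand": 35,"dp": [0,0,0],"spin": 0}
    - {"hand": 60,"dp": [0,0,0],"spin": 0}
    - {"hand": 60,"dp": [0,0,0],"spin": 0}
    - {"hand": 60,"dp": [0,0,0],"spin": 0}
    - {"hand": 60,"dp": [0,0,0],"spin": 0}
    - {"hand": 60,"dp": [0,0,0],"spin": 0}
    - {"hand": 60,"dp": [0,0,-0.08],"spin": 0}
    - {"hand": 60,"dp": [0,0,-0.24],"spin": 0}
    - {"hand": 60,"dp": [0,0,-0.4],"spin": 0}
    - {"hand": 60,"dp": [0,0,-0.56],"spin": 0}
    - {"hand": 60,"dp": [0,0,-0.6],"spin": -0.035}
    - {"hand": 60,"dp": [0,0,-0.6],"spin": -0.035}

```text
time: 25.0
ee_pos: [0.4722, -0.3808, 0.1948]
eef_rot: [0.997, 0.071, 0.001, 0.001]
ft_force: [0.0, 0.7, -0.8]
width: 0.0597
grip_force: 0.0
```

```bash
python3 - <<'E'
from h import *
go(w([-80,-152,100]),.14)
E
```

```text
t 25.0 plate mm [-109.  -373.7  144.8] world [ 0.4722 -0.3808  0.1948] yaw 0.142 tilt -1.0 w 59.7 F [ 0.   0.7 -0.8] grip 0.0
dp [ 0.117 -0.887  0.177] spin 0.0006
```

Call:
carry_out:
  deltas:
    - {"hand": 52,"dp": [0.02,-0.15,0],"spin": 0}
    - {"hand": 52,"dp": [0.04,-0.32,0],"spin": 0}
    - {"hand": 52,"dp": [0.07,-0.5,0],"spin": 0}
    - {"hand": 52,"dp": [0.1,-0.68,0],"spin": 0}
    - {"hand": 52,"dp": [0.116,-0.82,0.05],"spin": 0}
    - {"hand": 52,"dp": [0.116,-0.889,0.1],"spin": 0}
    - {"hand": 52,"dp": [0.116,-0.889,0.17],"spin": 0}
    - {"hand": 52,"dp": [0.116,-0.889,0.25],"spin": 0}
    - {"hand": 52,"dp": [0.116,-0.889,0.34],"spin": 0}
    - {"hand": 52,"dp": [0.116,-0.889,0.42],"spin": 0}
    - {"hand": 52,"dp": [0.116,-0.889,0.48],"spin": 0}
    - {"hand": 52,"dp": [0.116,-0.889,0.493],"spin": 0}
    - {"hand": 52,"dp": [0.116,-0.889,0.493],"spin": 0}
    - {"hand": 20,"dp": [0.116,-0.889,0.493],"spin": 0}
    - {"hand": 20,"dp": [0.116,-0.889,0.493],"spin": 0}
    - {"hand": 20,"dp": [0.116,-0.889,0.493],"spin": 0}
    - {"hand": 20,"dp": [0.116,-0.889,0.493],"spin": 0}
    - {"hand": 20,"dp": [0.116,-0.889,0.493],"spin": 0}
  force: 45

```text
time: 26.8
ee_pos: [0.4695, -0.1575, 0.07]
eef_rot: [0.998, 0.069, 0.001, 0.001]
ft_force: [2.2, -4.5, 0.3]
width: 0.0329
grip_force: 45.0
```

```bash
python3 - <<'E'
from h import *
st()
E
```

```text
t 26.8 plate mm [ -80.5 -152.2   20. ] world [ 0.4695 -0.1575  0.07  ] yaw 0.1389 tilt -1.0 w 32.9 F [ 2.2 -4.5  0.3] grip 45.0
```

Call:
carry_out:
  deltas:
    - {"hand": 20,"dp": [0,0,-0.02],"spin": 0}
    - {"hand": 20,"dp": [0,0,-0.04],"spin": 0}
    - {"hand": 20,"dp": [0,0,-0.06],"spin": 0}
    - {"hand": 20,"dp": [0,0,-0.08],"spin": 0}
    - {"hand": 20,"dp": [0,0,-0.1],"spin": 0}
    - {"hand": 20,"dp": [0,0,-0.115],"spin": 0}
    - {"hand": 20,"dp": [0,0,-0.122],"spin": 0}
    - {"hand": 20,"dp": [0,0,-0.122],"spin": 0}

```text
time: 27.6
ee_pos: [0.4695, -0.1575, 0.1001]
eef_rot: [0.998, 0.069, 0.001, 0.001]
ft_force: [3.1, -6.2, -4.3]
width: 0.033
grip_force: 45.0
```

Call:
carry_out:
  deltas:
    - {"hand": 52,"dp": [0,0,0],"spin": 0}
    - {"hand": 52,"dp": [0,0,0],"spin": 0}
    - {"hand": 52,"dp": [0,0,0],"spin": 0}
    - {"hand": 52,"dp": [0,0,-0.12],"spin": 0}
    - {"hand": 52,"dp": [0,0,-0.24],"spin": 0}
    - {"hand": 52,"dp": [0.1,-0.004,-0.24],"spin": 0}
    - {"hand": 52,"dp": [0.22,-0.004,-0.24],"spin": 0}
    - {"hand": 52,"dp": [0.321,-0.004,-0.22],"spin": 0}
    - {"hand": 52,"dp": [0.321,-0.004,-0.16],"spin": 0}
    - {"hand": 52,"dp": [0.321,-0.004,-0.06],"spin": 0}
    - {"hand": 52,"dp": [0.321,-0.004,0.04],"spin": 0}
    - {"hand": 52,"dp": [0.321,-0.004,0.1],"spin": 0}
    - {"hand": 52,"dp": [0.321,-0.004,0.12],"spin": 0}
    - {"hand": 52,"dp": [0.321,-0.004,0.12],"spin": 0}
    - {"hand": 20,"dp": [0.321,-0.004,0.12],"spin": 0}
    - {"hand": 20,"dp": [0.321,-0.004,0.12],"spin": 0}
    - {"hand": 20,"dp": [0.321,-0.004,0.12],"spin": 0}
    - {"hand": 20,"dp": [0.321,-0.004,0.12],"spin": 0}
    - {"hand": 20,"dp": [0.321,-0.004,0.12],"spin": 0}

```text
time: 29.5
ee_pos: [0.5491, -0.1461, 0.0708]
eef_rot: [0.998, 0.069, 0.001, 0.002]
ft_force: [2.3, -6.5, 0.8]
width: 0.0329
grip_force: 45.0
```

Call:
carry_out:
  deltas:
    - {"hand": 20,"dp": [0,0,-0.02],"spin": 0}
    - {"hand": 20,"dp": [0,0,-0.04],"spin": 0}
    - {"hand": 20,"dp": [0,0,-0.06],"spin": 0}
    - {"hand": 20,"dp": [0,0,-0.08],"spin": 0}
    - {"hand": 20,"dp": [0,0,-0.1],"spin": 0}
    - {"hand": 20,"dp": [0,0,-0.115],"spin": 0}
    - {"hand": 20,"dp": [0,0,-0.122],"spin": 0}
    - {"hand": 20,"dp": [0,0,-0.122],"spin": 0}

```text
time: 30.3
ee_pos: [0.5491, -0.1461, 0.1009]
eef_rot: [0.998, 0.069, 0.001, 0.001]
ft_force: [3.6, -7.1, -2.9]
width: 0.0333
grip_force: 45.0
```

```bash
python3 - <<'E'
from h import *
go(w([80,-151,50]))
E
```

```text
t 30.3 plate mm [  -0.2 -152.1   50.9] world [ 0.5491 -0.1461  0.1009] yaw 0.1384 tilt -1.0 w 33.3 F [ 3.6 -7.1 -2.9] grip 45.0
dp [ 0.321 -0.005  0.004] spin -0.0005
```

Call:
carry_out:
  deltas:
    - {"hand": 52,"dp": [0,0,0],"spin": 0}
    - {"hand": 52,"dp": [0,0,0],"spin": 0}
    - {"hand": 52,"dp": [0,0,0],"spin": 0}
    - {"hand": 52,"dp": [0,0,-0.12],"spin": 0}
    - {"hand": 52,"dp": [0,0,-0.24],"spin": 0}
    - {"hand": 52,"dp": [0.1,-0.004,-0.24],"spin": 0}
    - {"hand": 52,"dp": [0.22,-0.004,-0.24],"spin": 0}
    - {"hand": 52,"dp": [0.32,-0.004,-0.22],"spin": 0}
    - {"hand": 52,"dp": [0.32,-0.004,-0.16],"spin": 0}
    - {"hand": 52,"dp": [0.32,-0.004,-0.06],"spin": 0}
    - {"hand": 52,"dp": [0.32,-0.004,0.04],"spin": 0}
    - {"hand": 52,"dp": [0.32,-0.004,0.1],"spin": 0}
    - {"hand": 52,"dp": [0.32,-0.004,0.12],"spin": 0}
    - {"hand": 52,"dp": [0.32,-0.004,0.12],"spin": 0}
    - {"hand": 20,"dp": [0.32,-0.004,0.12],"spin": 0}
    - {"hand": 20,"dp": [0.32,-0.004,0.12],"spin": 0}
    - {"hand": 20,"dp": [0.32,-0.004,0.12],"spin": 0}
    - {"hand": 20,"dp": [0.32,-0.004,0.12],"spin": 0}
    - {"hand": 20,"dp": [0.32,-0.004,0.12],"spin": 0}

```text
time: 32.2
ee_pos: [0.6284, -0.1348, 0.0715]
eef_rot: [0.998, 0.069, 0.001, 0.002]
ft_force: [4.1, -7.1, 0.4]
width: 0.0334
grip_force: 45.0
```

Call:
carry_out:
  deltas:
    - {"hand": 20,"dp": [0,0,-0.02],"spin": 0}
    - {"hand": 20,"dp": [0,0,-0.04],"spin": 0}
    - {"hand": 20,"dp": [0,0,-0.06],"spin": 0}
    - {"hand": 20,"dp": [0,0,-0.08],"spin": 0}
    - {"hand": 20,"dp": [0,0,-0.1],"spin": 0}
    - {"hand": 20,"dp": [0,0,-0.115],"spin": 0}
    - {"hand": 20,"dp": [0,0,-0.122],"spin": 0}
    - {"hand": 20,"dp": [0,0,-0.122],"spin": 0}

```text
time: 33.0
ee_pos: [0.6283, -0.1348, 0.1016]
eef_rot: [0.998, 0.069, 0.001, 0.002]
ft_force: [4.7, -8.8, -2.5]
width: 0.033
grip_force: 45.0
```

Call:
carry_out:
  deltas:
    - {"hand": 52,"dp": [0,0,0],"spin": 0}
    - {"hand": 52,"dp": [0,0,0],"spin": 0}
    - {"hand": 52,"dp": [0,0,0],"spin": 0}
    - {"hand": 52,"dp": [0,0,-0.12],"spin": 0}
    - {"hand": 52,"dp": [0,0,-0.24],"spin": 0}
    - {"hand": 52,"dp": [0,0,-0.4],"spin": 0}
    - {"hand": 52,"dp": [-0.1,-0.15,-0.5],"spin": 0}
    - {"hand": 52,"dp": [-0.2,-0.3,-0.5],"spin": 0}
    - {"hand": 52,"dp": [-0.3,-0.45,-0.5],"spin": 0}
    - {"hand": 52,"dp": [-0.4,-0.6,-0.5],"spin": 0}
    - {"hand": 52,"dp": [-0.4,-0.7,-0.5],"spin": 0}
    - {"hand": 52,"dp": [-0.4,-0.7,-0.5],"spin": 0}
    - {"hand": 52,"dp": [-0.4,-0.7,-0.5],"spin": 0}

```text
time: 34.3
ee_pos: [0.5039, 0.0279, 0.2261]
eef_rot: [0.998, 0.071, 0.0, 0.0]
ft_force: [-0.3, -0.5, -0.0]
width: 0.0521
grip_force: 0.0
```

```bash
python3 - <<'E'
from h import *
st()
t=camera("top")[135:265,165:405,::-1]; s=camera("scene")[130:280,60:340,::-1]
t=cv2.resize(t,(554,300),interpolation=2); s=cv2.resize(s,(554,297),interpolation=2)
cv2.imwrite("pics/fin.png",np.vstack([t,s]))
E
```

```text
t 34.3 plate mm [-20.6  26.6 176.1] world [0.5039 0.0279 0.2261] yaw 0.1414 tilt -1.0 w 52.1 F [-0.3 -0.5 -0. ] grip 0.0
```

View pics/fin.png

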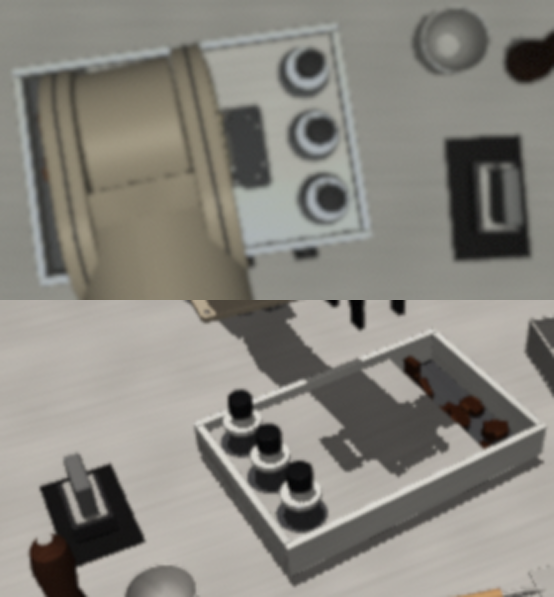

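```bash
python3 - <<'E'
from h import *
for a,b in [((239,97),(328,199)),((268,132),(319,131)),((299,170),(309,63))]:
    X,e=tri((60+a[0]/1.979,130+a[1]/1.98),(165+b[0]/2.308,135+b[1]/2.308)); print(X.round(3),e.round(4))
print(onz("top",386,219.9,.085))
E
```

```text
[ 0.468 -0.155  0.126] 0.0034
[ 0.547 -0.145  0.125] 0.0005
[ 0.627 -0.134  0.125] 0.0002
[ 0.47189432 -0.37856565  0.085     ]
```

```bash
python3 - <<'E'
from h import *
old=cv2.resize(cv2.imread("pics/chks.png",0),(190,135),interpolation=cv2.INTER_AREA); new=cv2.cvtColor(camera("scene"),cv2.COLOR_RGB2GRAY)[130:265,150:340]
for x in(-80,0,80):
    a=proj("scene",w([x,-150,36]))-[150,130]; b=proj("scene",w([x,-150,66]))-[150,130]
    u,v=a.round().astype(int); t=old[v-7:v+7,u-8:u+9]
    r=cv2.matchTemplate(new[max(0,v-32):v+12,u-14:u+15],t,cv2.TM_CCOEFF_NORMED); _,m,_,l=cv2.minMaxLoc(r)
    dy=(l[1]+max(0,v-32))-(v-7); print(x,"score",round(m,2),"dv",dy,"expected for 30mm",(b-a).round(1), "lift",round(30*dy/(b-a)[1],1))
E
```

```text
-80 score 0.91 dv -8 expected for 30mm [-1.  -8.4] lift 28.5
0 score 0.96 dv -8 expected for 30mm [-0.8 -8.5] lift 28.3
80 score 0.94 dv -8 expected for 30mm [-0.5 -8.5] lift 28.2
```

```bash
python3 -c "
from bench import *
print(close_job())"
```

```text
the job is handed in; nothing more can be done
None
```

The job is handed in: all crust is in the trough, the three drain caps are up about 28 mm, and the block is released on the middle of its mat; I got no verdict back. One of the eight crusts is partly hidden behind another in the trough pictures; I took it to be there because the plate is clear.

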